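# Show where the tape is kept

### The job

The upper drawer of the stationery cabinet hangs open over the lower one. Push it fully shut with the fingertips, without slamming it, so that the open lower drawer can be seen into; then show a colleague the roll of tape in there: point straight down at its middle, fingertips about three centimetres above it, for at least two seconds, and finish still pointing. Do not touch or shift anything lying in the lower drawer, leave that drawer pulled out, and leave the things on the desk alone.

Things in the scene. Friction and masses are not known exactly. Their poses are not given: they have to be found in the camera images.
- cabinet: two-drawer grey steel desktop stationery cabinet, fixed, 300 wide x 290 deep x 160 mm high. Origin: on the desk, middle of the foot of its front face; x points into the cabinet (away from the robot), y to the left along the face, z up. Both drawers slide along its x
- upper_drawer (a joint): how far the upper drawer stands open, in m: 0 = fully shut, about 0.16 to 0.21 at the start, hanging over the lower one; slides with about 2 N of friction and stays where it is left
- upper_front (a point): middle of the outer face of the upper drawer's front panel, 120 mm above the desk, moves with it. Panel 296 wide, 16 thick, z 84 to 150 mm; when shut it lies on the cabinet's face, so its outer face is at x -16 mm of the cabinet. A steel lip pull 90 mm wide sticks out 12 mm at its lower edge, z 86 to 89 mm
- lower_drawer (a joint): how far the lower drawer has been pushed in from where it stands, in m: 0 = as it stands, pulled out; friction about 3 N
- lower_front (a point): middle of the top edge of the lower drawer's front panel (16 mm thick), 74 mm above the desk, 248 mm before the cabinet's face. Behind it, towards the cabinet: six compartments, 2 rows of 3, each 90 mm deep x 88 mm wide, row centres 53 and 146 mm behind this point; floor at z 20, dividers up to z 55, side walls to z 66 mm; then a trough with pencils
- tape: roll of cream sticky tape lying flat in one of the six compartments of the lower drawer: a ring of 62 mm outer diameter with a 28 mm hole, 24 mm high; origin at the centre of its underside, z up
- tape_center (a point): centre of the roll of tape: on its axis, at half height (12 mm below its top)
- pin_tin: round closed aluminium tin, 62 mm diameter, 24 mm high, no hole, in another compartment; origin at the centre of its underside
- staple_box: small cardboard box, 62 x 38 x 20 mm, in another compartment; origin at the centre of its underside
- eraser: white eraser in a grey sleeve, 60 x 23 x 13 mm, in another compartment; origin at the centre of its underside
- stamp: wooden hand stamp, base 50 x 24 mm with a round handle, 40 mm high, in another compartment; origin at the centre of its underside
- binder_clip: black binder clip standing on its 18 x 50 mm back with two steel wire arms up, 37 mm high, in another compartment; origin at the centre of its underside
- mug: white mug, 80 mm diameter, 92 mm high, handle along its +y, on the desk to the right of the open lower drawer (its -y side); origin at the centre of its underside
- stapler: black stapler 135 x 34 x 55 mm, on the desk to the left of the open lower drawer; origin at the centre of its underside, x along it
Not all that is in view belongs to the job. What is shaped like the tape but orange or turquoise is not meant.

How it is judged:
By the outcome, as a careful person would: the job done as asked, in the order asked, and still so for the second after the job is handed in, with the robot touching nothing.
It also fails if it takes over 38 s, if anything falls off the work surface, if the arm or the gripper's body presses on something with over 40 N, if the wrist force passes 120 N, or if a joint passes its speed limit or range.

### The arm

A 6-joint arm with a two-finger parallel gripper is mounted at the origin on the work surface. World frame = base frame: x ahead of the robot, y to its left, z up, the work surface at z = 0. Lengths are in m, angles in rad, forces in N, time in s.
With the tool pointing down it reaches from about 0.25 to 0.725 m from the base axis. Payload 4 kg.
Tool frame: the origin (TCP) lies between the finger pads, 19 mm behind the fingertips; this is the grasp point; z points along the fingers, y is the line along which they close (so a half turn about z gives the same grasp; the last joint's range is limited). The gripper opens to 85 mm and grips with 20 to 120 N. Pads are 22 mm wide; open, the fingers measure 114 mm over their backs; the gripper's body (76 mm by 85 mm) begins 54 mm behind the grasp point. The pads swing forward as they close: fully open they stand 13 mm farther back than shut.
Start: joints at [1.211, 0.241, 0.005, 1.335, 0, 1.571], TCP at [0.176, 0.468, 0.25] pointing down, gripper open.
Joint ranges: [-2.72, 2.72], [-1.05, 1.87], [-1.09, 1.28], [-1.99, 2.15], [-1.42, 1.44], [-3.14, 3.14]. Speed limits (rad/s): [2.79, 2.79, 3.14, 3.14, 3.14, 3.14].

### API

Orientations are given as a rotation vector (axis times angle).
In Python, from rig import robot, eyes gives the robot as it stands.
- The arm moves only by the tool drive_tool, never from a script. Its argument "commands" is text: rows parted by semicolons, each of 7 numbers parted by spaces: the shift along the world's x, y, z in units of 0.3 m (1.0 is 0.3 m), then the turn, a rotation vector about the world's x, y, z in units of 2 pi rad (1.0 is 2 pi rad), then the opening, from 0 (shut) to 1 (fully open). In form: dx dy dz wx wy wz gripper; .... A call has 1 to 20 rows; each row is the pose to reach, as a shift and turn from the pose commanded when the call began, turning the shorter way round; what a row does not reach only later rows make up. A row lasts 1/8 s, in which the tool goes at most 62.5 mm and 10.7 degrees, less where a joint would pass 70% of its speed; a pose out of reach is approached as far as the arm can. A call with a number of a shift or a turn outside -1 to 1 is refused whole. A call with a gripper value outside its range is refused whole. The fingers move at their own pace and stop on an object; the grip force is fixed at half the most. Time passes only in rows, so rows that repeat a pose let the fingers close. It gives the time, the measured TCP pose, the force, the opening and the grip force at its end, in the units of the state.
- robot.get_obs(): the state, without advancing time (a new reading comes with each control period).
- eyes.snapshot(name): name is "scene" or "top"; returns (picture, depth): 420x560x3 uint8, blue, green, red; 420x560 float32, m along the optical axis (not along the pixel's ray), 0 where there is no reading.
- eyes.camera_info(name): a dict with "fx", "fy", "cx", "cy" (pixels), "R" (3x3) and "t" (3): a world point X has camera coordinates R X + t. Camera axes: x right, y down, z forward; pixel columns grow to the right and rows downward; lengths in m; the calibration is good to about 2 mm. A picture is of the moment at which its call begins. camera_info takes no time and is no camera call.
- robot.job_done(): hands the job in; it is judged then, once.
The state is a dict: "time": time; "joint_pos": joint angles; "joint_vel": joint speeds; "effort": joint torques, N m; "position": TCP position; "tool_rot": TCP orientation; "contact_force": force on the tool from outside, world axes, zero at the start; "ft_torque": the same for the moment, N m; "gripper_width": finger opening in m; "grip_force": force on a finger pad.
Only numpy, scipy, OpenCV 4.12 (cv2) and the standard library are available. Lean on these libraries where they do the work, as an engineer would, in place of code of your own. Each camera call takes 0.05 s, during which the arm holds its last target. There are 200 camera calls.

## Working session

There is one attempt and no reset: what is moved stays moved. The work goes in short steps, Python scripts to look and compute and a tool call to move; the robot and the scene stay as the last step left them, time stands still between calls to the robot, and variables do not carry over. Pictures are saved under pics/ and viewed, at most 10 in all, crops included, and the job is handed in when it is done.

Besides the shell and the picture viewer there is one more tool, called as name(argument=value, ...), one argument or row to a line, values as JSON. drive_tool: Moves the arm, as the interface text tells. Shifts and turns lie within -1 to 1; 1 stands for 0.3 m of shift or 2 pi rad of turn. Its arguments: {"type":"object","properties":{"commands":{"type":"string"}},"required":["commands"]}

```bash
mkdir -p pics; cat > h.py <<'E'
import numpy as np, cv2
from rig import robot, eyes
def snap(n,tag):
    p,d=eyes.snapshot(n); cv2.imwrite(f'pics/{tag}.png',p); np.save(f'{tag}.npy',d); return p,d
def px(n,d,u,v,z=None):
    c=eyes.camera_info(n); R=np.array(c['R']);t=np.array(c['t'])
    r=np.array([(u-c['cx'])/c['fx'],(v-c['cy'])/c['fy'],1.])
    o=-R.T@t; w=R.T@r
    if z is not None: return o+w*(z-o[2])/w[2]
    return o+w*np.median(d[v-1:v+2,u-1:u+2])
E
python3 - <<'E'
from h import *
a,_=snap('top','t0'); b,_=snap('scene','s0')
print(robot.get_obs())
E
```

```text
{'time': 0.1, 'joint_pos': array([1.21099607e+00, 2.41337626e-01, 3.84392434e-03, 1.33519691e+00,
       1.16430014e-05, 1.57080897e+00]), 'joint_vel': array([ 0.00054411, -0.00214012,  0.0033476 , -0.00062503, -0.00073947,
       -0.00074369]), 'effort': array([-4.95683489e-04, -3.73138440e+01,  2.53009969e+01,  1.08465538e-02,
       -7.47728382e-05,  2.32571679e-06]), 'position': array([0.17585167, 0.46748268, 0.24919622]), 'tool_rot': array([-5.62085918e-01, -3.09054264e+00,  2.92392129e-03]), 'contact_force': array([ 0.10401779, -0.24612164,  0.37365388]), 'ft_torque': array([-0.04270685,  0.00651964,  0.00617615]), 'grip_force': 0.0, 'gripper_width': 0.08531816880813296}
```

View pics/t0.png

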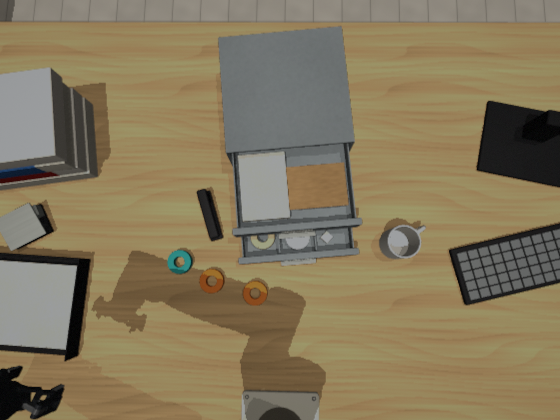

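View pics/s0.png

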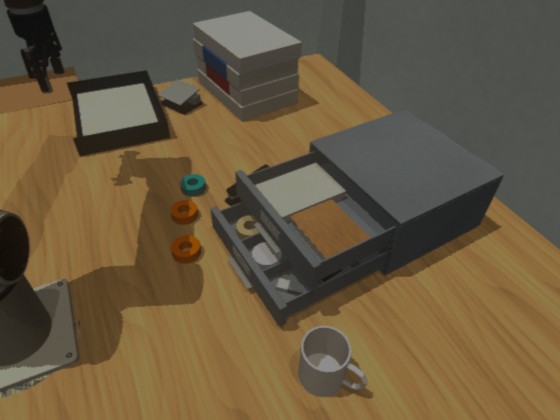

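The top view looks down with +x up in the image. The upper drawer's front runs roughly (235,228)-(360,222). The lower front runs (240,260)-(357,253). The cream tape is at about (262,240) in the left front compartment, and the mug is at (401,242). Next I'll enlarge this area.

```bash
python3 - <<'E'
from h import *
p=cv2.imread('pics/t0.png'); cv2.imwrite('pics/t0c.png',cv2.resize(p[130:280,200:400],None,fx=4,fy=4,interpolation=cv2.INTER_CUBIC))
E
```

```text
(no output)
```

View pics/t0c.png

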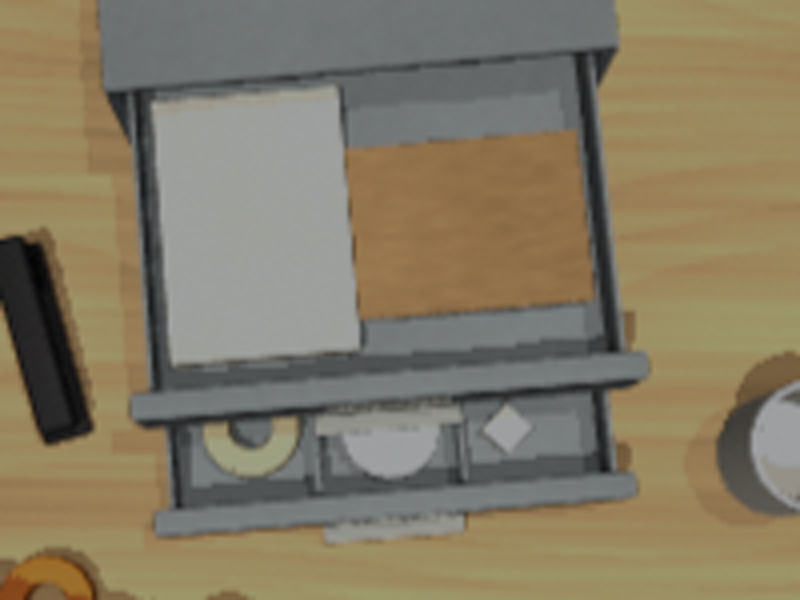

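```bash
python3 - <<'E'
from h import *
c=eyes.camera_info('top'); print('cam',-np.array(c['R']).T@np.array(c['t']))
d=np.load('t0.npy')
f=lambda x,y,z:px('top',d,200+x/4,130+y/4,z)
P={}
for n,x,y,z in [('cabL',104,92,.16),('cabR',618,48,.16),('upL',134,423,.15),('upR',649,378,.15),('loL',156,535,.074),('loR',637,495,.074),('loinL',156,514,.074),('loinR',637,474,.074),('tapeL',203,432,.044),('tapeR',299,432,.044),('tapeBot',251,477,.044)]:
    P[n]=f(x,y,z); print(n,P[n].round(4))
for a in('cab','up','lo'):
    v=P[a+'L']-P[a+'R']; print(a,np.linalg.norm(v),'axis yaw deg',np.degrees(np.arctan2(-v[0],v[1])), (P[a+'L']+P[a+'R'])/2)
for u,v in [(270,90),(300,225),(300,255),(298,220+1)]: print(px('top',d,u,v))
E
```

```text
cam [ 0.40056128 -0.00866823  1.03524557]
cabL [0.6623 0.1327 0.16  ]
cabR [ 0.6915 -0.1632  0.16  ]
upL [0.4718 0.1105 0.15  ]
upR [ 0.5018 -0.1805  0.15  ]
loL [0.4098 0.105  0.074 ]
loR [ 0.4389 -0.1871  0.074 ]
loinL [0.4225 0.1054 0.074 ]
loinR [ 0.4517 -0.1872  0.074 ]
tapeL [0.4753 0.0807 0.044 ]
tapeR [0.4763 0.0198 0.044 ]
tapeBot [0.4474 0.0496 0.044 ]
cab 0.2973342015404994 axis yaw deg 5.644088289674344 [ 0.67690417 -0.01521302  0.16      ]
up 0.292490675184823 axis yaw deg 5.891838679831016 [ 0.48683293 -0.03501812  0.15      ]
lo 0.29356192679106 axis yaw deg 5.700874123740363 [ 0.42434816 -0.04105071  0.074     ]
[0.81687102 0.03402887 0.15952887]
[ 0.49878455 -0.04004732  0.14836327]
[ 0.43354194 -0.04341116  0.07260235]
[ 0.51482184 -0.03714916  0.09091535]
```

Cabinet yaw is about 5.7°, with its x axis along (0.995, 0.099). The upper front is at (0.487,-0.035), so the drawer is about 0.175 m open. These agree with the given 248 mm and 296 mm sizes. I'll shut the fingers and go to a staging point in front of the upper panel.

drive_tool(
  commands="0.2 -0.4 0 0 0 0.03 0; 0.433 -0.847 0 0 0 0.073 0; 0.433 -0.847 0 0 0 0.073 0; 0.433 -0.847 0 0 0 0.073 0; 0.433 -0.847 0 0 0 0.073 0; 0.433 -0.847 0 0 0 0.073 0; 0.433 -0.847 0 0 0 0.073 0",
)

```text
time: 0.98
position: [0.3058, 0.2141, 0.2499]
tool_rot: [0.155, -3.137, -0.0]
contact_force: [-0.5, -0.7, -0.2]
gripper_width: 0.0001
grip_force: 0.0
```

drive_tool(
  commands="0.2 -0.4 0 0 0 0 0; 0.433 -0.847 0 0 0 0 0; 0.433 -0.847 0 0 0 0 0; 0.433 -0.847 0 0 0 0 0; 0.433 -0.847 0 0 0 0 0; 0.433 -0.847 0 0 0 0 0; 0.433 -0.847 -0.2 0 0 0 0; 0.433 -0.847 -0.377 0 0 0 0; 0.433 -0.847 -0.377 0 0 0 0; 0.433 -0.847 -0.377 0 0 0 0",
)

```text
time: 2.22
position: [0.437, -0.0391, 0.1385]
tool_rot: [-0.159, 3.136, -0.0]
contact_force: [0.8, -0.6, 1.2]
gripper_width: 0.0001
grip_force: 0.0
```

```bash
python3 - <<'E'
from h import *
from scipy.spatial.transform import Rotation as Ro
p,_=snap('scene','s1')
o=robot.get_obs(); print(o['time'],o['position'],o['contact_force'],o['gripper_width']); print(Ro.from_rotvec(o['tool_rot']).as_matrix().round(3))
cv2.imwrite('pics/s1c.png',cv2.resize(p[100:350,150:450],None,fx=2.4,fy=2.4))
E
```

```text
2.275 [ 0.43778281 -0.03937866  0.1391989 ] [0.03685046 0.53975974 0.12779485] 7.520098957958207e-05
[[-0.995 -0.101  0.004]
 [-0.101  0.995 -0.   ]
 [-0.004 -0.001 -1.   ]]
```

View pics/s1c.png

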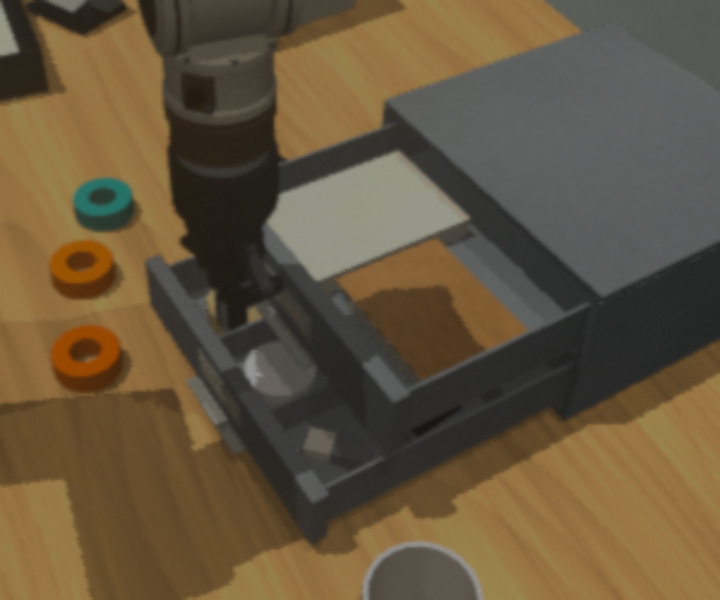

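The closed fingertips are in front of the panel (crop px ~(235,320)) and clear of the lower front. Now I'll push along the cabinet's x at about 0.08 m/s.

drive_tool(
  commands="0.033 0.003 0 0 0 0 0; 0.066 0.007 0 0 0 0 0; 0.1 0.01 0 0 0 0 0; 0.133 0.013 0 0 0 0 0; 0.166 0.017 0 0 0 0 0; 0.199 0.02 0 0 0 0 0; 0.232 0.023 0 0 0 0 0; 0.265 0.026 0 0 0 0 0; 0.299 0.03 0 0 0 0 0; 0.332 0.033 0 0 0 0 0; 0.365 0.036 0 0 0 0 0; 0.398 0.04 0 0 0 0 0; 0.431 0.043 0 0 0 0 0; 0.464 0.046 0 0 0 0 0; 0.498 0.05 0 0 0 0 0; 0.531 0.053 0 0 0 0 0; 0.564 0.056 0 0 0 0 0; 0.597 0.06 0 0 0 0 0; 0.62 0.062 0 0 0 0 0; 0.63 0.063 0 0 0 0 0",
)

```text
time: 4.78
position: [0.6255, -0.0212, 0.1371]
tool_rot: [-0.155, 3.137, 0.0]
contact_force: [-2.9, -0.2, -0.7]
gripper_width: -0.0001
grip_force: 1.1
```

drive_tool(
  commands="0.01 0.001 0 0 0 0 0; 0.02 0.002 0 0 0 0 0; 0.03 0.003 0 0 0 0 0; 0.04 0.004 0 0 0 0 0; 0.05 0.005 0 0 0 0 0; 0.06 0.006 0 0 0 0 0; 0.065 0.0065 0 0 0 0 0",
)

```text
time: 5.65
position: [0.6447, -0.0193, 0.1371]
tool_rot: [-0.155, 3.137, 0.0]
contact_force: [-2.3, -0.3, 1.0]
gripper_width: -0.0
grip_force: 1.0
```

drive_tool(
  commands="0.005 0.0005 0 0 0 0 0; 0.01 0.001 0 0 0 0 0; 0.015 0.0015 0 0 0 0 0",
)

```text
time: 6.02
position: [0.649, -0.0189, 0.1371]
tool_rot: [-0.155, 3.138, 0.0]
contact_force: [-2.4, -0.2, 2.0]
gripper_width: 0.0002
grip_force: 1.0
```

drive_tool(
  commands="0.004 0.0004 0 0 0 0 0; 0.008 0.0008 0 0 0 0 0; 0.012 0.0012 0 0 0 0 0",
)

```text
time: 6.4
position: [0.6513, -0.0186, 0.1369]
tool_rot: [0.155, -3.135, 0.0]
contact_force: [-7.6, -0.5, 5.7]
gripper_width: 0.0001
grip_force: 3.9
```

drive_tool(
  commands="0.004 0.0004 0 0 0 0 0; 0.007 0.0007 0 0 0 0 0",
)

```text
time: 6.65
position: [0.6513, -0.0187, 0.137]
tool_rot: [0.154, -3.131, 0.0]
contact_force: [-13.0, 0.0, 8.1]
gripper_width: -0.0002
grip_force: 6.6
```

The force rose to 13 N with no further motion at x=0.651, where I expected the stop. The drawer is shut. I'll back off straight, then rise and clear the view.

drive_tool(
  commands="-0.06 -0.006 0 0 0 0 0; -0.15 -0.015 0 0 0 0 0; -0.25 -0.025 0.1 0 0 0 0; -0.4 0.1 0.3 0 0 0 0; -0.6 0.3 0.35 0 0 0 0; -0.8 0.6 0.35 0 0 0 0; -0.9 0.95 0.35 0 0 0 0; -0.9 0.95 0.35 0 0 0 0; -0.9 0.95 0.35 0 0 0 0; -0.9 0.95 0.35 0 0 0 0",
)

```text
time: 7.9
position: [0.3835, 0.2704, 0.2425]
tool_rot: [-0.166, 3.135, 0.003]
contact_force: [0.0, -0.3, -0.5]
gripper_width: 0.0001
grip_force: 0.0
```

```bash
python3 - <<'E'
from h import *
p,_=snap('top','t1'); 
o=robot.get_obs(); print(o['time'],o['position'])
cv2.imwrite('pics/t1c.png',cv2.resize(p[130:280,200:400],None,fx=4,fy=4,interpolation=cv2.INTER_CUBIC))
E
```

```text
7.95 [0.38411437 0.26898166 0.24225284]
```

View pics/t1c.png

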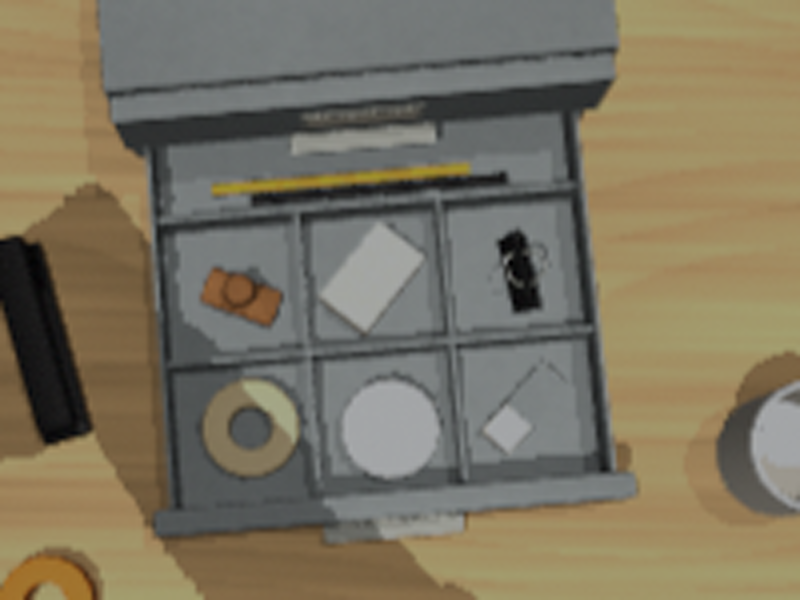

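The upper drawer is flush against the cabinet face and all six compartments are visible. The lower drawer has not moved. The cream ring spans crop px 202-300 × 377-478, so its centre is at about (251,428).

```bash
python3 - <<'E'
from h import *
d=np.load('t1.npy')
f=lambda x,y,z:px('top',d,200+x/4,130+y/4,z)
print('shut',(f(118,122,.15)+f(615,78,.15))/2)
t=f(251,428,.044); print('tape',t, np.linalg.norm(f(202,428,.044)-f(300,428,.044)), 'ringpt',px('top',d,255,241))
for s in ((251,390),(251,465),(215,428),(287,428)): print(px('top',d,round(200+s[0]/4),round(130+s[1]/4)))
# expected compartment centre
lo=np.array([.4243,-.041]); ux=np.array([.995,.0993]); uy=np.array([-.0993,.995]); print(lo+.053*ux+.092*uy)
print('shift/0.3',(np.array([t[0],t[1],.093])-robot.get_obs()['position'])/.3)
E
```

```text
shut [ 0.66205829 -0.01874389  0.15      ]
tape [0.47834239 0.0502741  0.044     ] 0.06216701231750002 ringpt [0.46800067 0.06981799 0.04240625]
[0.50135718 0.0502035  0.04308281]
[0.45559506 0.04914449 0.04381669]
[0.47813037 0.07262892 0.04224819]
[0.47876118 0.02684167 0.04336074]
[0.4678994 0.0558029]
shift/0.3 [ 0.3140934  -0.7290252  -0.49750947]
```

drive_tool(
  commands="0.1 -0.2 0 0 0 0 0; 0.2 -0.4 0 0 0 0 0; 0.28 -0.6 0 0 0 0 0; 0.314 -0.729 0 0 0 0 0; 0.314 -0.729 0 0 0 0 0; 0.314 -0.729 -0.12 0 0 0 0; 0.314 -0.729 -0.24 0 0 0 0; 0.314 -0.729 -0.36 0 0 0 0; 0.314 -0.729 -0.45 0 0 0 0; 0.314 -0.729 -0.5 0 0 0 0; 0.314 -0.729 -0.5 0 0 0 0; 0.314 -0.729 -0.5 0 0 0 0",
)

```text
time: 9.45
position: [0.4793, 0.0478, 0.0926]
tool_rot: [-0.155, 3.136, 0.0]
contact_force: [-0.6, -0.5, -0.2]
gripper_width: -0.0002
grip_force: 0.0
```

```bash
python3 - <<'E'
from h import *
p,_=snap('scene','s2')
o=robot.get_obs(); print(o['time'],o['position'],o['tool_rot'],o['contact_force'])
cv2.imwrite('pics/s2c.png',cv2.resize(p[130:330,180:440],None,fx=3,fy=3,interpolation=cv2.INTER_CUBIC))
for z in(.06,.073,.08):
    c=eyes.camera_info('scene'); q=np.array(c['R'])@[o['position'][0],o['position'][1],z]+c['t']; print(z,(c['fx']*q[0]/q[2]+c['cx']-180)*3,(c['fy']*q[1]/q[2]+c['cy']-130)*3)
E
```

```text
9.5 [0.47956431 0.04790853 0.09285034] [-1.54773183e-01  3.13581526e+00  5.02918776e-05] [ 1.04171993  0.01298011 -0.52120045]
0.06 211.8888686772682 270.6152670577703
0.073 211.41388673160395 257.7892009459799
0.08 211.15426548038607 250.77857798958863
```

View pics/s2c.png

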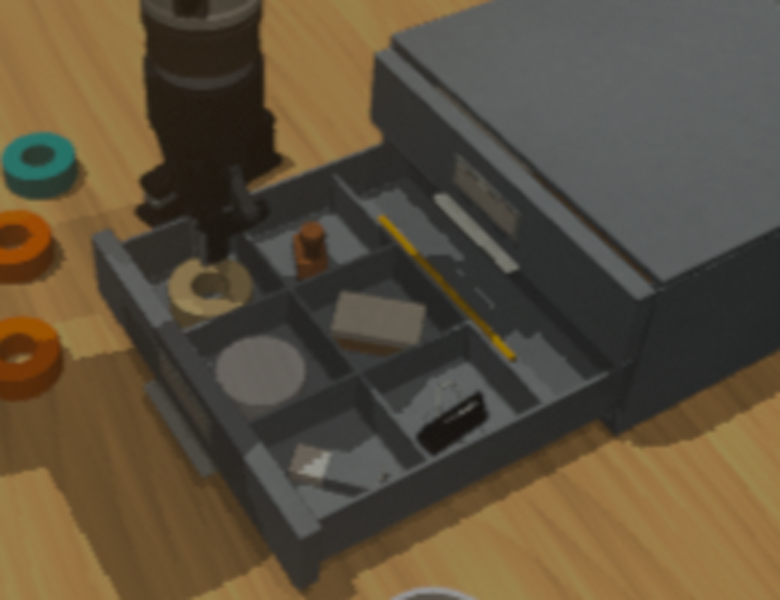

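Pointing looks right: the fingertips are over the ring at crop (213,262). There is a brown strip between the upper panel and the cabinet at crop ~(590,245), so I'll check that before holding.

```bash
python3 - <<'E'
from h import *
p=cv2.imread('pics/s2.png'); cv2.imwrite('pics/s2d.png',cv2.resize(p[140:240,300:410],None,fx=6,fy=6,interpolation=cv2.INTER_NEAREST))
d=np.load('s2.npy')
c=eyes.camera_info('scene');print('cam',-np.array(c['R']).T@np.array(c['t']))
ux=np.array([.995,.0993])
cab=np.array([.6769,-.0152])
C=lambda w:((w[:2]-cab)@ux,(w[:2]-cab)@np.array([-.0993,.995]),w[2])
for u in range(366,390,2): print(u,[round(float(x)*1000,1) for x in C(px('scene',d,u,211))])
E
```

```text
cam [ 0.24564202 -0.56116518  0.72016113]
366 [-16.7, -76.4, 137.7]
368 [-16.9, -81.5, 142.1]
370 [-16.1, -85.8, 145.4]
372 [-16.0, -90.6, 149.4]
374 [-14.2, -93.9, 151.4]
376 [-10.2, -95.2, 150.5]
378 [-6.6, -97.0, 150.2]
380 [-2.7, -98.5, 149.6]
382 [36.7, -70.6, 107.1]
384 [-0.5, -106.0, 154.9]
386 [-0.2, -110.3, 158.4]
388 [2.2, -112.9, 159.4]
```

View pics/s2d.png

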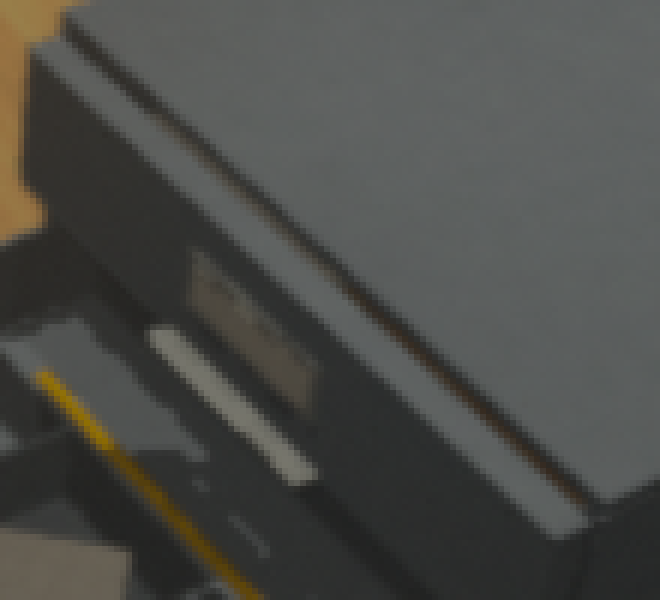

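The outer panel face measures 16 mm before the cabinet face, which is the shut position. The strip is only the slit under the cabinet's lid, with the cork board showing through. I'll correct y by about 2 mm and hold.

drive_tool(
  commands="-0.003 0.008 0 0 0 0 0; -0.003 0.008 0 0 0 0 0; -0.003 0.008 0 0 0 0 0; -0.003 0.008 0 0 0 0 0; -0.003 0.008 0 0 0 0 0; -0.003 0.008 0 0 0 0 0; -0.003 0.008 0 0 0 0 0; -0.003 0.008 0 0 0 0 0; -0.003 0.008 0 0 0 0 0; -0.003 0.008 0 0 0 0 0; -0.003 0.008 0 0 0 0 0; -0.003 0.008 0 0 0 0 0; -0.003 0.008 0 0 0 0 0; -0.003 0.008 0 0 0 0 0; -0.003 0.008 0 0 0 0 0; -0.003 0.008 0 0 0 0 0; -0.003 0.008 0 0 0 0 0; -0.003 0.008 0 0 0 0 0; -0.003 0.008 0 0 0 0 0; -0.003 0.008 0 0 0 0 0",
)

```text
time: 12.0
position: [0.4779, 0.0503, 0.0919]
tool_rot: [-0.155, 3.138, -0.0]
contact_force: [-0.4, -0.2, 0.8]
gripper_width: 0.0003
grip_force: 0.0
```

drive_tool(
  commands="0 0 0 0 0 0 0; 0 0 0 0 0 0 0; 0 0 0 0 0 0 0; 0 0 0 0 0 0 0; 0 0 0 0 0 0 0; 0 0 0 0 0 0 0; 0 0 0 0 0 0 0; 0 0 0 0 0 0 0",
)

```text
time: 13.0
position: [0.4779, 0.0503, 0.0919]
tool_rot: [-0.155, 3.138, -0.0]
contact_force: [0.2, -0.6, -0.0]
gripper_width: 0.0
grip_force: 0.0
```

```bash
python3 -c "
from rig import robot
o=robot.get_obs(); print(o['time'],o['position'],o['contact_force']); print(robot.job_done())"
```

```text
13.0 [0.47786991 0.05034997 0.0919196 ] [ 0.21323951 -0.62786281 -0.01169457]
the job is handed in; nothing more can be done
None
```

I pushed the upper drawer gently shut, then held the fingertips about 3 cm above the middle of the cream tape for over 3 s and handed the job in at 13 s, still pointing, with nothing in the lower drawer or on the desk touched.

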